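# Check a sanded blank with a bridge height gauge

## Robot

A 7-joint arm with a two-finger parallel gripper is mounted at the origin on the work surface. World frame = base frame: x ahead of the robot, y to its left, z up, the work surface at z = 0. Lengths are in m, angles in rad, forces in N, time in s.
With the tool pointing down it reaches from about 0.35 to 0.9 m from the base axis. Payload 8.1 kg.
Tool frame: the origin (TCP) lies at the very end of the fingers, on their centre line; the grasp point (between the pads) lies 19 mm behind it; z points along the fingers, y is the line along which they close (so a half turn about z gives the same grasp; the last joint's range is limited). The gripper opens to 92 mm and grips with 3 to 60 N. Pads are 19 mm wide; open, the fingers measure 130 mm over their backs; the gripper's body (75 mm by 190 mm) begins 47 mm behind the grasp point.
Start: joints at [1.014, 0.434, 0.025, 1.573, -0.012, 1.134, -0.075], TCP at [0.274, -0.562, 0.227] pointing down, gripper open.
Joint ranges: [-2.62, 2.62], [-0.44, 2.09], [-1.27, 1.32], [0.08, 2.57], [-1.32, 4.46], [0.12, 2], [-2.74, 2.74]. Speed limits (rad/s): [2.22, 2.22, 3.01, 3.01, 3.14, 3.14, 3.14].

## Interface

Orientations are given as a rotation vector (axis times angle).
In Python, from cell import observe, get_image, sign_off, find_in, trace, place_of gives the robot as it stands. The module is installed in compiled form; this text tells all that it offers.
- The arm moves only by the shell command python3 -m handwheel 'ROWS' [OPENING] [FORCE]. ROWS is JSON, a list of rows, each a list of 6 numbers: the shift along the tool's x, y, z each as a share of 0.02 m, from -1 to 1, then the turn, a rotation vector about the tool's x, y, z each as a share of 4 degrees, from -1 to 1. A call has 1 to 8 rows; each row shifts and turns the commanded pose from where the row before left it, along the tool's axes as they then stand; what a row does not reach is not made up. A row lasts 1/12 s, in which the tool goes at most 41.7 mm and 7.16 degrees, less where a joint would pass 70% of its speed; a pose out of reach is approached as far as the arm can. A call with a number of a shift or a turn outside -1 to 1 is refused whole. A call with a gripper value outside its range is refused whole. OPENING is the opening, from 0 (shut) to 1 (fully open), set as the call begins (- or left out, the last holds). The fingers move at their own pace and stop on an object; FORCE is the grip in N (left out, the last holds). Time passes only in rows, so rows that do not move let the fingers close. It gives the time, the measured TCP pose, the force, the opening and the grip force at its end, in the units of the state.
- observe(): the state, without advancing time (a new reading comes with each control period).
- get_image(name): name is "side" or "top"; returns a dict with "image" (384x512x3 uint8, red, green, blue), "fx", "fy", "cx", "cy" (pixels), "position" and "orientation" of the camera in the world. Camera axes: x right, y down, z forward; pixel columns grow to the right and rows downward; lengths in m; the calibration is good to about 2 mm. A picture is of the moment at which its call begins. There is no depth.
- sign_off(): hands the job in; it is judged then, once.
Trained networks look in the newest picture that a camera, given by its name, has taken for a name from the list of things; names that differ only in an ending like _2 or _b are one class to them, and where a whole thing is asked for, a point or a joint stands for the part that bears it (a point fixed in the world has none). Each returns a list of dicts, best first, with "score" (0 to 1); they miss things now and then, are a little off and sometimes report something else, mostly with a low value. They report only what shows in the picture. A call takes as long as a camera call. They do not tell look-alikes from the thing itself.
- find_in(label, camera): "rect" ([centre column, centre row, width, height] as shares, 0 to 1, of the picture: columns of its width, rows of its height, round what is visible of it).
- trace(label, camera): "region" (384x512 bool, what is visible of it) and "rect" ([centre column, centre row, width, height] as shares, 0 to 1, of the picture: columns of its width, rows of its height, round what is visible of it).
- place_of(label, camera): "point" ([column, row] as shares, 0 to 1, of the picture: columns of its width, rows of its height: a listed point, or the origin of a listed thing).
The state is a dict: "clock": time; "joints": joint angles; "dq": joint speeds; "joint_efforts": joint torques, N m; "position": TCP position; "ee_rot": TCP orientation; "force": force on the tool from outside, world axes, zero at the start; "ft_torque": the same for the moment, N m; "width": opening from 0.0 (shut) to 1.0 (fully open); "gripper_force": force on a finger pad.
Only numpy, scipy, OpenCV 4.12 (cv2) and the standard library are available. Lean on these libraries where they do the work, as an engineer would, in place of code of your own. Each camera call takes 0.05 s, during which the arm holds its last target. There are 200 camera calls.

## Task

Check the height of the sanded dark-wood blank: take it out of the rack and stand it on its long edge in the slot of the blue checking block, orange end first and pushed fully home against the stop, and let go of it. Then lower the red bridge gauge gently over the part of the blank that stands out of the slot, square astride it with both legs flat on the metal plate, so that the sprung foot rests on the blank's top edge and reads its height. Leave the spare blanks, rotary tool, sanding block and glue bottle where they are.

Things in the scene. Friction and masses are not known exactly. Their poses are not given: they have to be found in the camera images.
- blank: Dark-wood blank, 170 long (x) x 22 thick (y) x 60 high (z) mm, about 0.15 kg. Origin: centre of its underside. The last 50 mm at +x are orange. Starts on its long edge in one of the rack's slots (which one varies), orange end out by 50 to 61 mm: only there can it be gripped (across 22 mm). Fingers do not fit in the slots. Stands by itself on the bench, to be taken again by the plain end.
- blank_nose (a point): Point in the middle of the blank's orange end face (85 mm along its +x from the origin, 30 mm above its underside); axes as the blank.
- rack: Fixed plywood rack, 130 (x) x 210 (y) x 80 mm high. Origin: centre of its underside. Floor 8 mm thick; three slots along x, open above and at the -x end, 26 mm wide, centred at y = -62, 0 and +62 mm, back wall at x = +55 to +65 mm; blanks in it point their painted ends (blank +x) to rack -x. Rack and checking block stand left and right of the middle of the bench and may change places.
- holder: Fixed checking block. Origin: centre of its underside. Aluminium plate 220 (x) x 120 (y) x 10 mm thick; on its +x end a blue socket, 76 mm wide, top 80 mm above the bench, with a slot along x at y = 0, open above and at the mouth, ending at a stop at x = +85 mm. The blank slides in along +x on the plate; when home its origin is over the plate's centre and 105 mm of it stands out.
- socket_mouth (a point): Point on the plate's top at the mouth of the slot (holder x = +20, y = 0, z = 10 mm); axes as the checking block, +x going into the slot. The slot is 37 mm wide between flared lips at holder x = +19 mm, narrowing to 26 mm at x = +30 mm and straight from there to the stop.
- gauge: Loose bridge height gauge, 0.5 kg, standing on the bench. Origin: centre of its underside, between the legs. Two steel legs 50 (x) x 14 (y) x 80 mm high, 36 mm clear between them in y (64 overall); red crossbar 50 x 64 mm, z = 80 to 96; black grip post in the middle, 26 x 26 mm, z = 96 to 140. White scale plates on both x faces, z = 65 to 99, 29 mm out, look only. Its x goes along the blank.
- gauge_foot (a joint): The gauge's sprung foot (18 mm brass disc midway between the legs) sliding up in the bridge (m): 0 = fully down, foot 45 mm above the undersides of the legs; up to 0.030. Spring 0.6 N at 0, plus 60 N/m as it is pushed up. Reads part height minus 45 mm: 0.015 on the 60 mm blank when legs and blank stand on the same plate.
- spare_a: Bystander: light-wood blank 170 x 22 x 54 mm, green end, in another rack slot, green end out. Origin centre of underside, +x to the green end. Leave alone.
- spare_b: Bystander: light-wood blank 170 x 22 x 66 mm, blue end, in another rack slot, blue end out. Origin centre of underside, +x to the blue end. Leave alone.
- rotary_tool: Bystander: orange and black handheld rotary tool lying on the bench between robot and work, about 195 long (x, from -75 to +120 mm) and 50 mm in diameter. Origin on the bench under its axis. Leave alone.
- sanding_block: Bystander: cork sanding block with red base, 62 (x) x 107 (y) x 34 mm high, beyond the gauge. Origin centre of underside. Leave alone.
- glue: Bystander: yellow glue bottle, 52 mm diameter, 140 mm high, standing beside the checking block, at its +y side. Origin centre of underside. Leave alone.
Things that resemble listed ones, but are neither listed nor needed, are in the scene too. Of the things like the gauge, leave any that is purple; of the rest the larger one is meant. Leave any yellow look-alike of the blank alone.

How it is judged:
On the way, in this order (a step that is already met when the one before it is completed fails the run):
1. the blank stands home in the checking block's slot, orange end at the stop, let go, with the gauge not yet on it (x of blank_nose in the frame of holder between 0.08 and 0.088 m and y of blank_nose in the frame of holder between -0.004 and 0.004 m and z of blank_nose in the frame of holder between 0.037 and 0.043 m and angle between the x axis of blank and the x axis of holder, either way round below 0.08 rad and angle between the z axis of blank and the z axis of holder, either way round below 0.08 rad and linear speed of blank below 0.02 m/s and contact force between each of the fingers, gauge and blank below 0.1 N), for 0.2 s.
2. the gauge stands astride the blank and its foot reads the blank's height (value of joint gauge_foot between 0.013 and 0.017 m and angle between gauge's own z axis and vertical below 0.04 rad and x of gauge in the frame of holder between -0.082 and -0.002 m and y of gauge in the frame of holder between -0.01 and 0.01 m and angle between the x axis of gauge and the x axis of holder, either way round below 0.25 rad and contact force between gauge and blank above 0.3 N and linear speed of gauge below 0.02 m/s), for 0.2 s.
At the end, for the whole second after the job is handed in: Blank on the plate in the slot: orange end within 5 mm of the stop, in line within 0.08 rad. Gauge at rest astride it outside the slot: upright (0.04 rad), centred across within 10 mm, along the slot within 0.25 rad, foot on the blank reading 0.015 m within 2 mm (all of step 2 and x of blank_nose in the frame of holder between 0.08 and 0.088 m and y of blank_nose in the frame of holder between -0.004 and 0.004 m and z of blank_nose in the frame of holder between 0.037 and 0.043 m and angle between the x axis of blank and the x axis of holder, either way round below 0.08 rad and angle between the z axis of blank and the z axis of holder, either way round below 0.08 rad and linear speed of blank below 0.02 m/s); the robot touches nothing.
It fails at once if a spare blank, the rotary tool, the sanding block or the glue bottle moved more than 20 mm (distance of any of spare_a, spare_b, rotary_tool, sanding_block, glue from where it was at the start of the episode above 0.02 m).
It fails at once if the gauge pressed on the blank with more than 25 N (not gently) (contact force between gauge and blank above 25 N).
It fails at once if the gauge dropped, its foot driven up faster than 0.45 m/s (not gently) (velocity of joint gauge_foot above 0.45 m/s).
It also fails if it takes over 72 s, if anything falls off the work surface, if the arm or the gripper's body presses on something with over 40 N, if the wrist force passes 120 N, or if a joint passes its speed limit or range.

## Working session

There is one attempt and no reset: what is moved stays moved. The work goes in short steps, Python scripts to look and compute and a shell command to move; the robot and the scene stay as the last step left them, time stands still between calls to the robot, and variables do not carry over. Pictures are saved under pics/ and viewed, at most 12 in all, crops included, and the job is handed in when it is done.

```bash
mkdir -p pics
cat > h.py <<'E'
import numpy as np,cv2
from scipy.spatial.transform import Rotation as R
from cell import *
def rot(o):
    o=np.array(o,float)
    return o if o.shape==(3,3) else (R.from_rotvec(o).as_matrix() if o.size==3 else R.from_quat(o).as_matrix())
def ray(im,u,v):
    d=rot(im["orientation"])@np.array([(u-im["cx"])/im["fx"],(v-im["cy"])/im["fy"],1]); return np.array(im["position"]),d
def atz(im,u,v,z):
    p,d=ray(im,u,v); return p+d*(z-p[2])/d[2]
def proj(im,P):
    c=rot(im["orientation"]).T@(np.array(P)-im["position"]); return im["fx"]*c[0]/c[2]+im["cx"],im["fy"]*c[1]/c[2]+im["cy"]
E
python3 - <<'E'
from h import *
for n in("side","top"):
    im=get_image(n);cv2.imwrite(f"pics/{n}0.png",im["image"][:,:,::-1])
    print(n,im["fx"],im["cx"],im["cy"],im["position"],im["orientation"])
    for l in["blank","blank_nose","rack","holder","socket_mouth","gauge","glue","rotary_tool","sanding_block"]:
        for r in place_of(l,n):
            u,v=r["point"][0]*512,r["point"][1]*384
            print(l,round(r["score"],2),round(u,1),round(v,1),atz(im,u,v,{'blank_nose':.038,'blank':.008,'socket_mouth':.01}.get(l,0)).round(3))
print(observe())
E
```

```text
side 359.57491540205984 249.84316826303078 190.39566013109786 [0.06410746 0.77283117 0.61100462] [-0.67019671  2.38663498 -1.40572813]
blank 0.76 310.8 163.1 [ 0.559 -0.473  0.008]
blank 0.58 284.7 183.1 [ 0.571 -0.266  0.008]
blank_nose 0.84 319.9 161.6 [ 0.51  -0.442  0.038]
blank_nose 0.53 306.6 177.7 [ 0.498 -0.289  0.038]
rack 0.85 277.0 183.3 [ 0.601 -0.264  0.   ]
holder 0.74 291.3 177.3 [ 0.578 -0.334  0.   ]
holder 0.69 233.9 203.4 [ 0.657 -0.065  0.   ]
holder 0.58 168.6 273.4 [0.606 0.301 0.   ]
socket_mouth 0.8 166.0 268.6 [0.615 0.299 0.01 ]
socket_mouth 0.68 229.3 203.3 [ 0.66  -0.044  0.01 ]
gauge 0.92 231.1 202.3 [ 0.669 -0.066  0.   ]
gauge 0.92 216.3 189.2 [ 0.766 -0.115  0.   ]
gauge 0.57 223.0 224.8 [0.614 0.056 0.   ]
gauge 0.24 129.9 294.5 [0.634 0.401 0.   ]
glue 0.76 128.4 296.8 [0.631 0.408 0.   ]
rotary_tool 0.62 305.5 225.7 [ 0.399 -0.066  0.   ]
sanding_block 0.71 193.4 205.7 [0.763 0.015 0.   ]
top 367.0336410211202 256.651850386487 186.8090808653168 [ 0.39768902 -0.06773043  1.31528663] [-2.1484371   2.14550498 -0.12193948]
blank 0.96 386.6 182.3 [ 0.584
[... 672 characters left out ...]
 0.   ]
{'clock': 1.0, 'joints': array([ 1.01438852,  0.43451322,  0.02498224,  1.57319491, -0.01159542,
        1.13397395, -0.07505868]), 'dq': array([-0.00152894,  0.00095984, -0.00135726, -0.00099391,  0.00028277,
        0.00054725, -0.00137708]), 'joint_efforts': array([-4.71367894e-04, -6.67675853e+01,  9.83677469e-01, -3.14812732e+01,
       -6.07209932e-02,  3.23881872e-02, -6.03788635e-06]), 'position': array([ 0.27398987, -0.56176972,  0.22673539]), 'ee_rot': array([3.06102072e+00, 7.06687045e-01, 1.24500336e-05]), 'force': array([ 0.03762698, -0.30439653, -0.37363271]), 'ft_torque': array([ 0.00041572, -0.05148682, -0.03910186]), 'gripper_force': 0.0, 'width': 1.0020919510114719}
```

View pictures.

Run:
```python
import cv2
t=cv2.imread("pics/top0.png");s=cv2.imread("pics/side0.png")
cv2.imwrite("pics/t1.png",cv2.resize(t[90:270,120:420],None,fx=2.66,fy=2.66,interpolation=2))
cv2.imwrite("pics/s1.png",cv2.resize(s[110:330,90:360],None,fx=2.7,fy=2.7,interpolation=2))
```

```text
(no output)
```

View pics/t1.png

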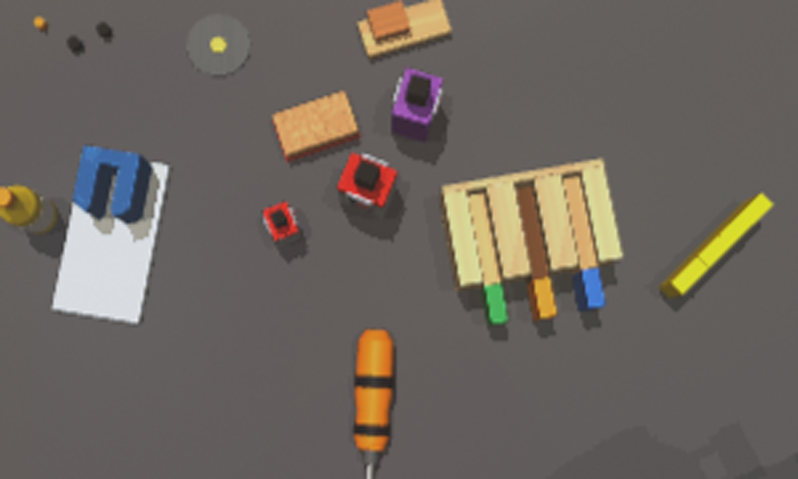

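View pics/s1.png

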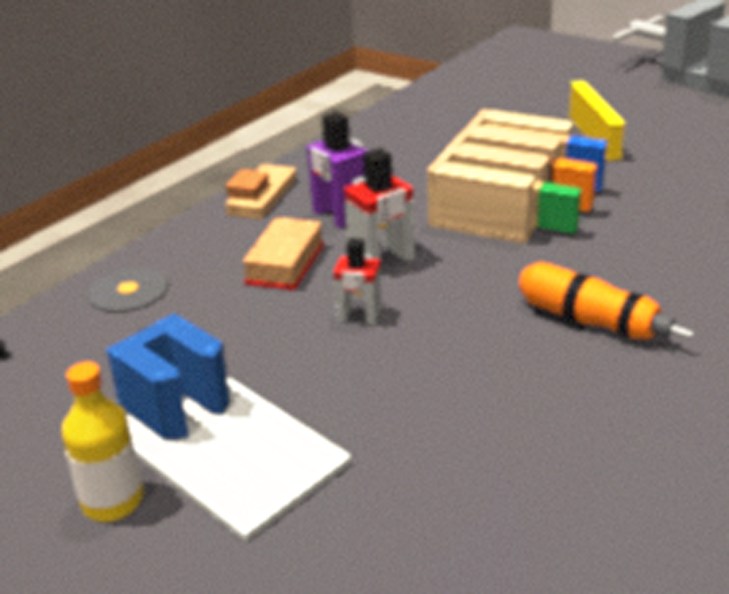

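Top-crop candidates. Blank: the dark-wood blank with the orange end is in the middle slot, crop (540,290), full pixel (323,199). Its look-alikes are the yellow blank at crop (715,245), which is to be left alone, and the green and blue spares. Gauge: the three candidates are purple at crop (417,95), which is to be left, small red at (281,220) and large red at (367,178), full pixel (258,157). The large red one fits, since it is not purple and is the bigger of the two reds; the enlarged crops confirm both choices. Next I fit poses by matching silhouettes in both cameras.

```bash
cat >> h.py <<'E'
from scipy.optimize import minimize
def bx(x0,x1,y0,y1,z0,z1): return np.array([[x,y,z] for x in(x0,x1) for y in(y0,y1) for z in(z0,z1)])
HOLD=[bx(-.11,.11,-.06,.06,0,.01),bx(.03,.11,.013,.038,.01,.08),bx(.03,.11,-.038,-.013,.01,.08),bx(.019,.03,.0185,.038,.01,.08),bx(.019,.03,-.038,-.0185,.01,.08),bx(.085,.11,-.038,.038,.01,.08)]
GAUGE=[bx(-.025,.025,.018,.032,0,.08),bx(-.025,.025,-.032,-.018,0,.08),bx(-.025,.025,-.032,.032,.08,.096),bx(-.013,.013,-.013,.013,.096,.14)]
BLANK=[bx(-.085,.085,-.011,.011,0,.06)]; ORANGE=[bx(.035,.085,-.011,.011,0,.06)]
RACK=[bx(-.065,.065,-.105,.105,0,.08)]
def render(im,boxes,p,z):
    S=4;M=np.zeros((384*S,512*S),np.uint8);c,s=np.cos(p[2]),np.sin(p[2])
    for b in boxes:
        q=np.array([proj(im,(p[0]+c*v[0]-s*v[1],p[1]+s*v[0]+c*v[1],z+v[2])) for v in b],np.float32)
        h=cv2.convexHull(((q+.5)*S-.5).astype(np.float32)); cv2.fillPoly(M,[np.round(h*16).astype(np.int32)],255,shift=4)
    return cv2.resize(M,(512,384),interpolation=cv2.INTER_AREA)/255.
def fit(views,boxes,p0,z):
    # views: list of (im, mask)
    f=lambda p:sum(np.abs(render(i,boxes,p,z)-m).sum() for i,m in views)
    best=None
    p=np.array(p0,float)
    for sc in(.015,.005,.002):
        S=np.vstack([p,p+[sc,0,0],p+[0,sc,0],p+[0,0,sc*10]])
        r=minimize(f,p,method="Nelder-Mead",options=dict(initial_simplex=S,xatol=1e-4,fatol=.05)); p=r.x
    return p.round(4),round(r.fun/sum(m.sum() for _,m in views),3)
def mask(label,cam,u,v):
    rs=[r for r in trace(label,cam)]
    return min(rs,key=lambda r:np.hypot(r["rect"][0]*512-u,r["rect"][1]*384-v))["region"].astype(float) if rs else None
E
python3 - <<'E'
from h import *
T=get_image("top");Sd=get_image("side")
def near(im,P):return proj(im,P)
out={}
for l,B,p0,z in(("holder",HOLD,(.605,.303,-.2),0),("gauge",GAUGE,(.665,-.055,-.43),0)):
    vs=[]
    for n,im in(("top",T),("side",Sd)):
        u,v=proj(im,(p0[0],p0[1],.05)); m=mask(l,n,u,v); print(l,n,m.sum()); vs.append((im,m))
    print(l,fit(vs,B,p0,z),[fit([v],B,p0,z) for v in vs])
# colours
vs=[]
for n,im in(("top",T),("side",Sd)):
    h=cv2.cvtColor(im["image"],cv2.COLOR_RGB2HSV)
    m=((h[...,0]>8)&(h[...,0]<22)&(h[...,1]>170)&(h[...,2]>90)).astype(float)
    u,v=map(int,proj(im,(.49,-.287,.05))); w=np.zeros_like(m); w[v-16:v+17,u-14:u+15]=1
    m*=w;print("orange",n,m.sum(),u,v); vs.append((im,m))
print(fit(vs,ORANGE,(.565,-.273,3.31),.008),[fit([v],ORANGE,(.565,-.273,3.31),.008) for v in vs])
vs=[(im,mask("rack",n,*proj(im,(.6,-.262,.05)))) for n,im in(("top",T),("side",Sd))]
print("rack",fit(vs,RACK,(.6,-.262,.17),0),fit(vs[:1],RACK,(.6,-.262,.17),0))
E
```

```text
holder top 2003.0
holder side 3776.0
holder (array([ 0.5987,  0.2981, -0.166 ]), np.float64(0.087)) [(array([ 0.5974,  0.2977, -0.1682]), np.float64(0.081)), (array([ 0.6004,  0.2973, -0.1819]), np.float64(0.089))]
gauge top 376.0
gauge side 747.0
gauge (array([ 0.661 , -0.0508, -0.349 ]), np.float64(0.193)) [(array([ 0.6604, -0.0503, -0.3914]), np.float64(0.115)), (array([ 0.6633, -0.0541, -0.3528]), np.float64(0.222))]
orange top 105.0 326 207
orange side 167.0 308 175
(array([ 0.5711, -0.2668,  3.3709]), np.float64(0.615)) [(array([ 0.5705, -0.2694,  3.3209]), np.float64(0.385)), (array([ 0.5726, -0.2682,  3.3603]), np.float64(0.745))]
rack (array([ 0.6088, -0.2608,  0.1825]), np.float64(0.272)) (array([ 0.6083, -0.2609,  0.1703]), np.float64(0.393))
```

Run:
```python
from h import *
T=get_image("top")
K=6
def ov(items,c,w,h):
    u0,v0=c
    I=cv2.resize(T["image"][v0:v0+h,u0:u0+w,::-1],None,fx=K,fy=K,interpolation=cv2.INTER_CUBIC)
    for b,p,z,col in items:
        cc,s=np.cos(p[2]),np.sin(p[2])
        q={i:(np.array(proj(T,(p[0]+cc*v[0]-s*v[1],p[1]+s*v[0]+cc*v[1],z+v[2])))-[u0,v0]+.5)*K for i,v in enumerate(b)}
        for i,j in((1,3),(3,7),(7,5),(5,1)): cv2.line(I,tuple(map(int,q[i])),tuple(map(int,q[j])),col,1)
    return I
H=(.5987,.298,-.172);rk=(.6085,-.261,.172);bl=(.571,-.268,3.32);g=(.6605,-.0505,-.39)
a=ov([(b,H,0,(0,0,255)) for b in HOLD[:3]],(134,140),60,75)
b=ov([(RACK[0],rk,0,(0,0,255)),(ORANGE[0],bl,.008,(255,0,0))],(283,145),72,75)
cv2.imwrite("pics/ov.png",np.hstack([a,b]))
```

```text
(no output)
```

View pics/ov.png

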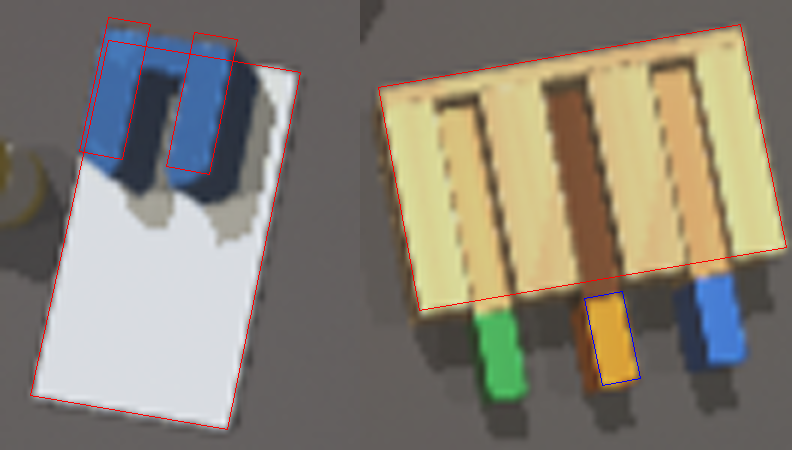

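The overlay matches: plate outline on the plate edges, blue rectangle on the orange top at crop (612,338). The pick is TCP (0.515,-0.278), yaw 10°. First I turn and travel above it with the fingers part open.

```bash
cat > d.py <<'E'
import sys;from h import *
# usage: d.py x y z psi_deg -> remaining shift in tool units (rows) and turn rows
x,y,z,ps=map(float,sys.argv[1:5]);o=observe();r=rot(o["ee_rot"]);p=np.array(o["position"])
t=np.radians(ps);Rt=np.array([[np.cos(t),np.sin(t),0],[np.sin(t),-np.cos(t),0],[0,0,-1]])
print("t",round(o["clock"],2),"pos",p.round(4),"psi",round(np.degrees(np.arctan2(r[1,0],r[0,0])),2),"F",np.round(o["force"],1),"w",round(o["width"],3),"gf",round(o["gripper_force"],1),"j",np.round(o["joints"],2))
print("shift units NOW",(r.T@(np.array([x,y,z])-p)/.02).round(3),"AFTER turn",(Rt.T@(np.array([x,y,z])-p)/.02).round(3),"turn units",(np.degrees(R.from_matrix(r.T@Rt).as_rotvec())/4).round(3))
E
python3 -m handwheel '[[0,0,0,0,0,1],[0,0,0,0,0,1],[0,0,0,0,0,1],[0,0,0,0,0,1]]' 0.42 40 >/dev/null
python3 -m handwheel '[[0.956,-0.793,0,0,0,0],[0.956,-0.793,0,0,0,0],[0.956,-0.793,0,0,0,0],[0.956,-0.793,0,0,0,0],[0.956,-0.793,0,0,0,0],[0.956,-0.793,0,0,0,0],[0.956,-0.793,0,0,0,0],[0.956,-0.793,0,0,0,0]]' >/dev/null
python3 -m handwheel '[[0.956,-0.793,0,0,0,0],[0.956,-0.793,0,0,0,0],[0.956,-0.793,0,0,0,0],[0.956,-0.793,0,0,0,0],[0.956,-0.793,0,0,0,0],[0.956,-0.793,0,0,0,0],[0.956,-0.793,0,0,0,0],[0,0,0,0,0,0]]'
python3 d.py .515 -.278 .03 10
```

```text
clock: 3.12
position: [0.5189, -0.2721, 0.2268]
ee_rot: [-3.126, -0.285, -0.004]
force: [-0.8, 1.1, 0.0]
width: 0.418
gripper_force: 0.0
t 3.12 pos [ 0.5189 -0.2721  0.2268] psi 10.4 F [-0.8  1.1  0. ] w 0.418 gf 0.0 j [ 0.42  0.37 -0.04  1.67  0.01  1.1  -1.01]
shift units NOW [-0.271  0.277  9.837] AFTER turn [-0.244  0.256  9.838] turn units [-0.032 -0.037  0.1  ]
```

```bash
python3 -m handwheel '[[0,0,0.9,0,0,0.1],[0,0,0.9,0,0,0],[0,0,0.9,0,0,0],[0,0,0.9,0,0,0],[0,0,0.9,0,0,0],[0,0,0.5,0,0,0],[0,0,0,0,0,0],[0,0,0,0,0,0]]' >/dev/null
python3 d.py .515 -.278 .03 10
```

```text
t 3.78 pos [ 0.515  -0.2778  0.1268] psi 9.59 F [-0.1  0.3  0.3] w 0.422 gf 0.0 j [ 0.43  0.47 -0.03  1.79  0.02  0.88 -1.02]
shift units NOW [0.    0.013 4.839] AFTER turn [-3.000e-03  1.100e-02  4.839e+00] turn units [-0.004  0.008 -0.102]
```

```bash
python3 -m handwheel '[[0,0,0.8,0,0,-0.1],[0,0,0.8,0,0,0],[0,0,0.8,0,0,0],[0,0,0.8,0,0,0],[0,0,0.8,0,0,0],[0,0,0.6,0,0,0],[0,0,0.24,0,0,0],[0,0,0,0,0,0]]' >/dev/null
python3 d.py .515 -.278 .03 10
python3 -m handwheel '[[0,0,0,0,0,0],[0,0,0,0,0,0],[0,0,0,0,0,0],[0,0,0,0,0,0],[0,0,0,0,0,0],[0,0,0,0,0,0]]' 0.1 40
python3 -m handwheel '[[0,0,-0.2,0,0,0],[0,0,-0.4,0,0,0],[0,0,-0.4,0,0,0],[0,0,0,0,0,0]]'
python3 - <<'E'
from h import *
I=[]
for n in("top","side"):
    im=get_image(n);u,v=map(int,proj(im,(.52,-.275,.06)));I.append(cv2.resize(im["image"][v-50:v+50,u-65:u+65,::-1],None,fx=3,fy=3,interpolation=2))
cv2.imwrite("pics/g1.png",np.hstack(I))
E
```

```text
t 4.45 pos [ 0.515  -0.2777  0.0296] psi 10.0 F [-0.2 -0.   0.1] w 0.419 gf 0.0 j [ 0.43  0.6  -0.04  1.86  0.03  0.68 -1.02]
shift units NOW [-0.003  0.017 -0.02 ] AFTER turn [-0.003  0.017 -0.02 ] turn units [-0.006  0.009 -0.001]
clock: 4.95
position: [0.5157, -0.2779, 0.0309]
ee_rot: [3.129, 0.274, 0.002]
force: [-1.4, 0.5, 7.2]
width: 0.234
gripper_force: 39.9
clock: 5.28
position: [0.5161, -0.2782, 0.0518]
ee_rot: [3.128, 0.273, 0.003]
force: [0.3, -0.6, -1.2]
width: 0.236
gripper_force: 39.9
```

View pics/g1.png

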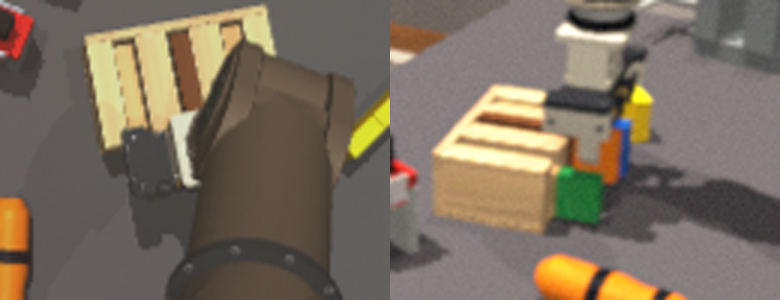

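Grasp is good: width 21.6 mm, weight −1.2 N, orange end up between the fingers at side-crop (590,155). Lift, turn 160° and carry.

```bash
python3 -m handwheel '[[0,0,-0.8,0,0,0],[0,0,-1,0,0,0],[0,0,-1,0,0,0],[0,0,-1,0,0,0],[0,0,-1,0,0,0],[0,0,-1,0,0,0],[0,0,-1,0,0,0],[0,0,-1,0,0,0]]'  >/dev/null
for i in 1 2 3 4 5; do python3 -m handwheel '[[0,0,0,0,0,-1],[0,0,0,0,0,-1],[0,0,0,0,0,-1],[0,0,0,0,0,-1],[0,0,0,0,0,-1],[0,0,0,0,0,-1],[0,0,0,0,0,-1],[0,0,0,0,0,-1]]' >/dev/null; done
python3 -m handwheel '[[0,0,0,0,0,0],[0,0,0,0,0,0]]'
python3 d.py .5928 .299 .21 170.1
```

```text
clock: 9.55
position: [0.5149, -0.2778, 0.2056]
ee_rot: [-0.278, -3.129, -0.001]
force: [-0.5, -0.9, -2.3]
width: 0.242
gripper_force: 39.9
t 9.55 pos [ 0.5149 -0.2778  0.2056] psi 169.86 F [-0.5 -0.9 -2.3] w 0.242 gf 39.9 j [ 0.86  0.47 -0.65  1.66  0.31  1.12  1.51]
shift units NOW [ 1.242 29.073 -0.211] AFTER turn [ 1.121 29.078 -0.22 ] turn units [ 0.005 -0.006 -0.06 ]
```

```bash
for i in 1 2 3; do python3 -m handwheel '[[0.035,0.909,0,0,0,0],[0.035,0.909,0,0,0,0],[0.035,0.909,0,0,0,0],[0.035,0.909,0,0,0,0],[0.035,0.909,0,0,0,0],[0.035,0.909,0,0,0,0],[0.035,0.909,0,0,0,0],[0.035,0.909,0,0,0,0]]' >/dev/null; done
python3 -m handwheel '[[0.035,0.909,0,0,0,-0.06],[0.035,0.909,0,0,0,0],[0.035,0.909,0,0,0,0],[0.035,0.909,0,0,0,0],[0.035,0.909,0,0,0,0],[0.035,0.909,0,0,0,0],[0.035,0.909,0,0,0,0],[0.035,0.909,0,0,0,0]]' >/dev/null
python3 -m handwheel '[[0,0,0.6,0,0,0],[0,0,0.8,0,0,0],[0,0,0.8,0,0,0],[0,0,0.8,0,0,0],[0,0,0.8,0,0,0],[0,0,0.4,0,0,0],[0,0,0,0,0,0],[0,0,0,0,0,0]]' >/dev/null
python3 d.py .5928 .299 .042 170.1
python3 - <<'E'
from h import *
I=[]
for n in("top","side"):
    im=get_image(n);u,v=map(int,proj(im,(.57,.30,.08)));I.append(cv2.resize(im["image"][v-60:v+60,u-60:u+60,::-1],None,fx=3.3,fy=3.3,interpolation=2))
cv2.imwrite("pics/g2.png",np.hstack(I))
E
```

```text
t 12.88 pos [0.5935 0.2988 0.1218] psi 170.18 F [-0.1  0.5 -0.4] w 0.241 gf 39.9 j [-0.14  0.69 -0.66  1.54  0.46  1.07  0.49]
shift units NOW [0.036 0.005 3.988] AFTER turn [3.700e-02 3.000e-03 3.988e+00] turn units [-0.008 -0.007  0.019]
```

View pics/g2.png

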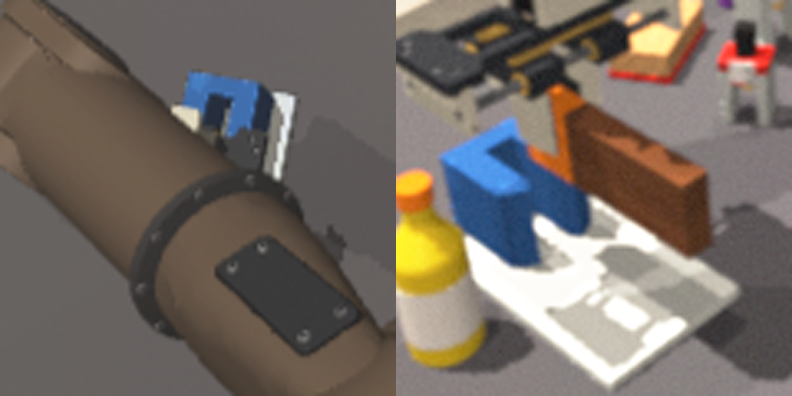

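The picture shows the level-ish blank in hand over the plate, side-crop (560,95)–(705,180). The glue bottle (140 mm, crop (425,270)) stands under the gripper body's reach, so lowering here would hit it. I will set the blank on the bench in front of the plate and regrip the tail there.

```bash
python3 -m handwheel '[[0.9,0,0,0,0,0],[0.9,0,0,0,0,0],[0.9,0,0,0,0,0],[0.9,0,0,0,0,0],[0.9,0,0,0,0,0],[0.9,0,0,0,0,0],[0.9,0,0,0,0,0],[0.7,0,0,0,0,0]]' >/dev/null
python3 -m handwheel '[[0,0,0.6,0,0,0],[0,0,0.8,0,0,0],[0,0,0.8,0,0,0],[0,0,0.8,0,0,0],[0,0,0.5,0,0,0],[0,0,0.3,0,0,0],[0,0,0,0,0,0],[0,0,0,0,0,0]]' >/dev/null
python3 d.py .456 .323 .0225 170.1
python3 - <<'E'
from h import *
I=[]
for n in("top","side"):
    im=get_image(n);u,v=map(int,proj(im,(.42,.32,.05)));I.append(cv2.resize(im["image"][max(v-60,0):v+60,max(u-60,0):u+60,::-1],(396,396),interpolation=2))
cv2.imwrite("pics/g3.png",np.hstack(I))
E
```

```text
t 14.32 pos [0.4559 0.3231 0.0461] psi 170.23 F [-0.4  0.2 -1.1] w 0.236 gf 39.9 j [-0.26  0.63 -0.64  1.88  0.52  0.8   0.22]
shift units NOW [-0.006 -0.006  1.181] AFTER turn [-0.006 -0.006  1.181] turn units [0.003 0.001 0.032]
```

View pics/g3.png

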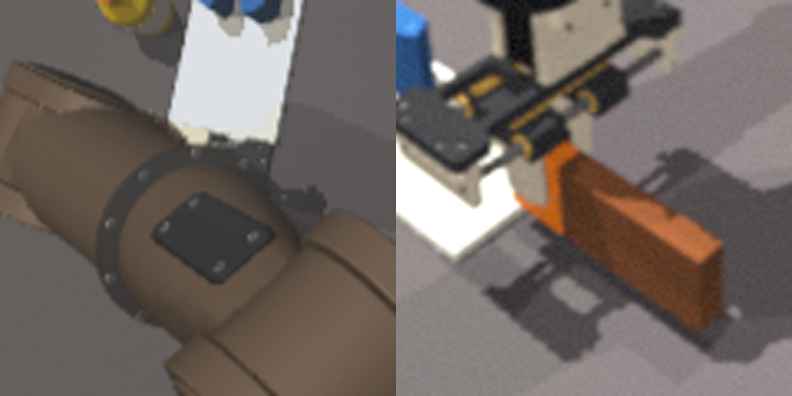

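The blank hangs clear in front of the plate, tail at side-crop (710,290), near level. Lower and release.

```bash
python3 -m handwheel '[[0,0,0.5,0,0,0],[0,0,0.3,0,0,0],[0,0,0.2,0,0,0],[0,0,0.1,0,0,0],[0,0,0,0,0,0],[0,0,0,0,0,0]]' >/dev/null
python3 d.py .456 .323 .0225 170.1
python3 -m handwheel '[[0,0,0.05,0,0,0],[0,0,0.05,0,0,0],[0,0,0,0,0,0]]'
python3 -m handwheel '[[0,0,0,0,0,0],[0,0,0,0,0,0],[0,0,0,0,0,0],[0,0,0,0,0,0]]' 0.5
python3 -m handwheel '[[0,0,-0.6,0,0,0],[0,0,-0.8,0,0,0],[0,0,-0.8,0,0,0],[0,0,-0.8,0,0,0],[0,0,-0.8,0,0,0],[0,0,-0.6,0,0,0],[0,0,0,0,0,0]]'
python3 d.py .333 .344 .11 170.1
```

```text
t 14.92 pos [0.4555 0.323  0.0238] psi 170.24 F [ 0.1 -0.1 -2.5] w 0.237 gf 39.9 j [-0.28  0.66 -0.62  1.9   0.55  0.76  0.19]
shift units NOW [-0.022  0.004  0.065] AFTER turn [-0.022  0.004  0.065] turn units [-0.001 -0.003  0.035]
clock: 15.17
position: [0.4558, 0.3232, 0.0229]
ee_rot: [0.267, 3.129, 0.0]
force: [-2.3, -3.0, 10.1]
width: 0.236
gripper_force: 39.9
clock: 15.5
position: [0.4557, 0.323, 0.0219]
ee_rot: [0.267, 3.13, 0.0]
force: [0.3, -0.2, 0.9]
width: 0.47
gripper_force: 0.0
clock: 16.08
position: [0.4566, 0.3241, 0.1129]
ee_rot: [0.267, 3.127, 0.004]
force: [0.3, 0.5, -0.1]
width: 0.495
gripper_force: 0.0
t 16.08 pos [0.4566 0.3241 0.1129] psi 170.24 F [ 0.3  0.5 -0.1] w 0.495 gf 0.0 j [-0.22  0.55 -0.7   1.83  0.44  0.92  0.28]
shift units NOW [ 6.26  -0.07   0.126] AFTER turn [ 6.259 -0.085  0.143] turn units [0.043 0.039 0.034]
```

```bash
python3 -m handwheel '[[0.9,0,0,0,0,0],[0.9,0,0,0,0,0],[0.9,0,0,0,0,0],[0.9,0,0,0,0,0],[0.9,0,0,0,0,0],[0.9,0,0,0,0,0],[0.9,0,0,0,0,0],[0,0,0,0,0,0]]' >/dev/null
python3 -m handwheel '[[0,0,0,0,0,0],[0,0,0,0,0,0]]' >/dev/null
python3 d.py .3315 .3455 .0225 170.1
python3 - <<'E'
from h import *
I=[]
for n in("top","side"):
    im=get_image(n);u,v=map(int,proj(im,(.4,.33,.04)));I.append(cv2.resize(im["image"][max(v-60,0):v+60,max(u-60,0):u+60,::-1],(396,396),interpolation=2))
    B=[bx(-.085,.085,-.011,.011,0,.06)]
    print(n,[tuple(np.round(proj(im,(.4006+q*.0837,.3325-q*.0146,.06)),1)) for q in(-1,1)], [(round(r["score"],2),np.round(np.array(r["point"])*[512,384],1)) for r in place_of("blank_nose",n)])
cv2.imwrite("pics/g4.png",np.hstack(I))
E
```

```text
t 16.92 pos [0.332  0.3441 0.1097] psi 170.22 F [1.1 0.8 0.6] w 0.501 gf 0.0 j [-0.34  0.45 -0.74  2.02  0.41  0.83  0.08]
shift units NOW [0.038 0.068 4.362] AFTER turn [0.037 0.067 4.362] turn units [-0.005  0.004  0.031]
top [(np.float64(139.8), np.float64(258.4)), (np.float64(150.4), np.float64(208.9))] [(0.91, array([149.9, 207.9])), (0.9, array([373.2, 203. ]))]
side [(np.float64(258.8), np.float64(316.1)), (np.float64(200.6), np.float64(276.6))] [(0.8, array([319.2, 161.4])), (0.79, array([202.7, 284.8]))]
```

View pics/g4.png

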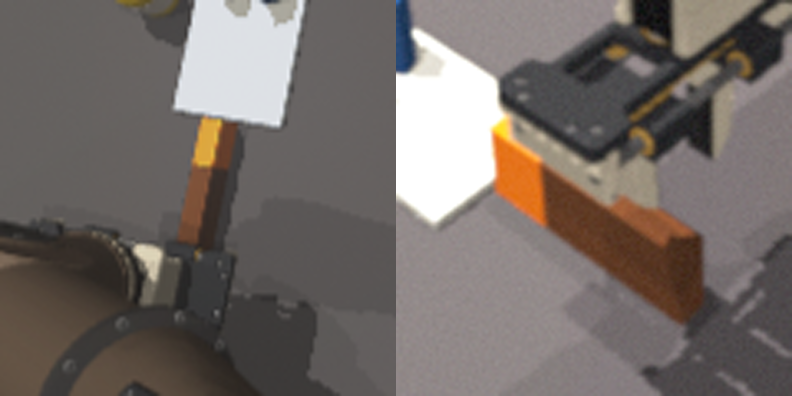

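The blank stands in line in front of the plate: orange nose at top-crop (211,120), tail at side-crop (690,260), with the fingers over the tail. Descend and grip.

```bash
python3 -m handwheel '[[0.03,0.06,0.7,0,0,0],[0,0,0.8,0,0,0],[0,0,0.8,0,0,0],[0,0,0.8,0,0,0],[0,0,0.7,0,0,0],[0,0,0.4,0,0,0],[0,0,0.15,0,0,0],[0,0,0,0,0,0]]' >/dev/null
python3 d.py .3315 .3455 .0225 170.1
python3 -m handwheel '[[0,0,0,0,0,0],[0,0,0,0,0,0],[0,0,0,0,0,0],[0,0,0,0,0,0],[0,0,0,0,0,0],[0,0,0,0,0,0]]' 0.1 50
python3 -m handwheel '[[0,0,-0.3,0,0,0],[0,0,-0.5,0,0,0],[0,0,-0.5,0,0,0],[0,0,-0.2,0,0,0],[0,0,0,0,0,0],[0,0,0,0,0,0]]'
python3 d.py .4687 .3207 .052 170.1
```

```text
t 17.78 pos [0.3311 0.3453 0.0225] psi 170.22 F [ 0.3 -1.  -0.4] w 0.496 gf 0.0 j [-0.45  0.58 -0.63  2.09  0.56  0.65 -0.06]
shift units NOW [-0.021  0.011 -0.001] AFTER turn [-0.021  0.011 -0.001] turn units [-0.012 -0.008  0.03 ]
clock: 18.28
position: [0.3313, 0.3455, 0.0233]
ee_rot: [0.268, 3.13, 0.0]
force: [0.3, -2.0, 6.2]
width: 0.236
gripper_force: 50.0
clock: 18.78
position: [0.3314, 0.3457, 0.0534]
ee_rot: [0.268, 3.129, 0.001]
force: [0.9, -0.7, -0.9]
width: 0.236
gripper_force: 50.0
t 18.78 pos [0.3314 0.3457 0.0534] psi 170.21 F [ 0.9 -0.7 -0.9] w 0.236 gf 50.0 j [-0.41  0.53 -0.68  2.07  0.51  0.71 -0.01]
shift units NOW [-6.978 -0.063  0.073] AFTER turn [-6.978 -0.05   0.068] turn units [0.011 0.01  0.027]
```

```bash
python3 -m handwheel '[[-0.8,0,0,0,0,0],[-0.9,0,0,0,0,0],[-0.9,0,0,0,0,0],[-0.9,0,0,0,0,0],[-0.9,0,0,0,0,0],[-0.9,0,0,0,0,0],[-0.9,0,0,0,0,0],[-0.5,-0.03,0,0,0,0]]' >/dev/null
python3 -m handwheel '[[0,0,0,0,0,0],[0,0,0,0,0,0]]' >/dev/null
python3 d.py .4627 .3216 .036 170.1
python3 - <<'E'
from h import *
I=[]
for n in("top","side"):
    im=get_image(n);u,v=map(int,proj(im,(.58,.30,.05)));I.append(cv2.resize(im["image"][max(v-45,0):v+45,max(u-45,0):u+45,::-1],(396,396),interpolation=2))
cv2.imwrite("pics/g5.png",np.hstack(I))
E
```

```text
t 19.62 pos [0.4624 0.322  0.0524] psi 170.2 F [-1.   0.3 -1.6] w 0.241 gf 50.0 j [-0.25  0.63 -0.65  1.86  0.51  0.82  0.23]
shift units NOW [-0.02  -0.018  0.821] AFTER turn [-0.019 -0.018  0.821] turn units [-0.007 -0.015  0.025]
```

View pics/g5.png

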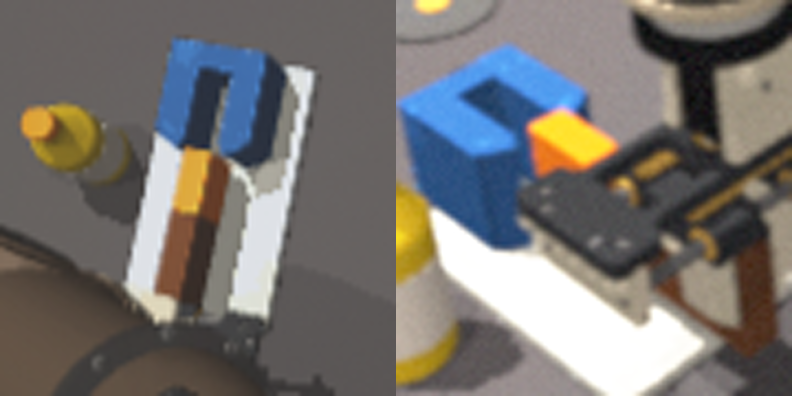

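The nose is at the slot mouth, top-crop (203,150) against slot centre (205,140), in line. Lower to just above the plate and slide in.

```bash
python3 -m handwheel '[[0,0,0.4,0,0,0],[0,0,0.3,0,0,0],[0,0,0.1,0,0,0],[0,0,0,0,0,0],[0,0,0,0,0,0]]'
python3 -m handwheel '[[-0.2,0,0,0,0,0],[-0.3,0,0,0,0,0],[-0.3,0,0,0,0,0],[-0.3,0,0,0,0,0],[-0.3,0,0,0,0,0],[0,0,0,0,0,0]]'
python3 -m handwheel '[[-0.2,0,0,0,0,0],[-0.3,0,0,0,0,0],[-0.3,0,0,0,0,0],[-0.3,0,0,0,0,0],[-0.3,0,0,0,0,0],[0,0,0,0,0,0]]'
python3 d.py .5297 .31 .0325 170.1
```

```text
clock: 20.13
position: [0.4626, 0.3223, 0.0366]
ee_rot: [-0.267, -3.13, 0.001]
force: [-0.3, 0.2, -1.4]
width: 0.235
gripper_force: 50.0
clock: 20.63
position: [0.4926, 0.317, 0.0369]
ee_rot: [0.27, 3.129, 0.001]
force: [1.1, 0.4, -2.3]
width: 0.238
gripper_force: 50.0
clock: 21.13
position: [0.5199, 0.3124, 0.0369]
ee_rot: [0.269, 3.129, 0.001]
force: [1.7, 1.0, -1.2]
width: 0.237
gripper_force: 50.0
t 21.13 pos [0.5199 0.3124 0.0369] psi 170.16 F [ 1.7  1.  -1.2] w 0.237 gf 50.0 j [-0.21  0.71 -0.63  1.77  0.54  0.85  0.31]
shift units NOW [-0.501 -0.034  0.219] AFTER turn [-0.501 -0.034  0.219] turn units [0.006 0.013 0.015]
```

```bash
python3 -m handwheel '[[-0.2,0,0.08,0,0,0],[-0.1,0,0.06,0,0,0],[0,0,0,0,0,0]]'
for i in 1 2 3; do python3 -m handwheel '[[-0.1,0,0,0,0,0],[0,0,0,0,0,0],[0,0,0,0,0,0]]' | sed -n '2p;4p'; done
python3 d.py .5297 .31 .0325 170.1
```

```text
clock: 21.38
position: [0.5245, 0.3115, 0.0338]
ee_rot: [-0.268, -3.13, 0.0]
force: [1.0, -0.0, -1.8]
width: 0.236
gripper_force: 50.0
position: [0.526, 0.3114, 0.0341]
force: [0.4, 0.5, -1.5]
position: [0.5269, 0.3113, 0.0339]
force: [-5.5, -0.2, -1.5]
position: [0.5269, 0.3113, 0.0338]
force: [-11.5, 0.1, 3.3]
t 22.13 pos [0.5269 0.3113 0.0338] psi 170.35 F [-11.5   0.1   3.3] w 0.239 gf 50.0 j [-0.2   0.72 -0.63  1.75  0.54  0.86  0.32]
shift units NOW [-0.149 -0.042  0.066] AFTER turn [-0.149 -0.041  0.066] turn units [-0.019 -0.056  0.062]
```

```bash
python3 -m handwheel '[[0,0,0.05,0,0,0],[0,0,0.05,0,0,0],[0,0,0,0,0,0]]' | sed -n '2p;4p'
python3 -m handwheel '[[0,0,0,0,0,0],[0,0,0,0,0,0],[0,0,0,0,0,0],[0,0,0,0,0,0],[0,0,0,0,0,0]]' 0.45 | sed -n '2p;4p'
python3 -m handwheel '[[0,0,-0.4,0,0,0],[0,0,-0.8,0,0,0],[0,0,-0.9,0,0,0],[0,0,-0.9,0,0,0],[0,0,-0.9,0,0,0],[0,0,-0.9,0,0,0],[0,0,-0.9,0,0,0],[0,0,-0.9,0,0,0]]' >/dev/null
for i in 1; do python3 -m handwheel '[[0,0.9,0,0,0,0],[0,-0.9,0,0,0,0],[0,-0.9,0,0,0,0],[0,-0.9,0,0,0,0],[0,-0.9,0,0,0,0],[0,-0.9,0,0,0,0],[0,-0.9,0,0,0,0],[0,-0.9,0,0,0,0]]' >/dev/null; done
python3 -m handwheel '[[0,-0.9,0,0,0,0],[0,-0.9,0,0,0,0],[0,-0.9,0,0,0,0],[0,-0.9,0,0,0,0],[0,-0.9,0,0,0,0],[0,0,0,0,0,0],[0,0,0,0,0,0]]' >/dev/null
python3 d.py .6605 -.051 .23 157.5
python3 - <<'E'
from h import *
T=get_image("top");S=get_image("side")
for n,im in(("top",T),("side",S)):
    for l in("blank","blank_nose","gauge"):
        for r in place_of(l,n):
            u,v=np.array(r["point"])*[512,384]; print(n,l,round(r["score"],2),u.round(1),v.round(1),atz(im,u,v,{'blank_nose':.04,'blank':.01,'gauge':0}[l]).round(3))
cv2.imwrite("pics/g6a.png",T["image"][:,:,::-1])
I=[]
for n,im in(("top",T),("side",S)):
    u,v=map(int,proj(im,(.59,.30,.05)));I.append(cv2.resize(im["image"][max(v-50,0):v+50,max(u-50,0):u+50,::-1],(396,396),interpolation=2))
cv2.imwrite("pics/g6.png",np.hstack(I))
E
```

```text
position: [0.5269, 0.3114, 0.0334]
force: [-17.5, -3.2, 18.0]
position: [0.5305, 0.3106, 0.0321]
force: [-0.6, 0.2, -0.5]
t 24.72 pos [0.4966 0.1147 0.1646] psi 170.12 F [-0.2  0.8 -0.3] w 0.448 gf 0.0 j [ 0.24  0.42 -0.75  1.89  0.35  0.97  0.73]
shift units NOW [-9.495 -6.757 -3.262] AFTER turn [-10.74   -4.518  -3.27 ] turn units [-3.000e-03  1.000e-02  3.156e+00]
top blank 0.9 386.6 180.6 [ 0.59  -0.511  0.01 ]
top blank 0.7 161.1 180.7 [0.59  0.299 0.01 ]
top blank_nose 0.76 370.6 201.2 [ 0.513 -0.442  0.04 ]
top blank_nose 0.73 160.7 152.8 [0.686 0.295 0.04 ]
top gauge 0.83 276.9 134.4 [ 0.763 -0.12   0.   ]
top gauge 0.67 261.9 160.6 [ 0.665 -0.065  0.   ]
top gauge 0.66 227.3 175.4 [0.611 0.06  0.   ]
side blank 0.78 171.1 269.3 [0.602 0.294 0.01 ]
side blank 0.52 308.9 162.3 [ 0.567 -0.472  0.01 ]
side blank 0.51 289.5 177.3 [ 0.575 -0.313  0.01 ]
side blank_nose 0.73 317.9 161.0 [ 0.517 -0.439  0.04 ]
side blank_nose 0.59 148.6 243.6 [0.695 0.273 0.04 ]
side blank_nose 0.56 291.4 178.1 [ 0.541 -0.256  0.04 ]
side blank_nose 0.25 275.9 181.4 [ 0.576 -0.207  0.04 ]
side blank_nose 0.18 280.4 187.6 [ 0.541 -0.175  0.04 ]
side gauge 0.91 224.1 224.0 [0.614 0.051 0.   ]
side gauge 0.85 230.1 205.7 [ 0.659 -0.046  0.   ]
side gauge 0.59 218.2 189.9 [ 0.757 -0.114  0.   ]
```

View pics/g6.png

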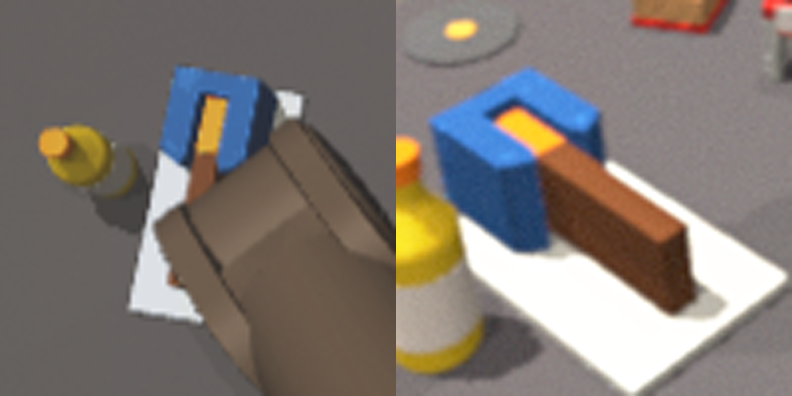

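Run:
```python
from h import *
S=get_image("side");u0,v0=[int(a)-50 for a in proj(S,(.59,.30,.05))]
c,s=np.cos(-.172),np.sin(-.172)
for nm,x,y,z in(("tailL",-.085,.011,.07),("tailR",-.085,-.011,.07),("tailLbot",-.085,.011,.01),("bound L",.035,.011,.07),("plate nearL",-.11,.06,.01),("plate nearR",-.11,-.06,.01)):
    p=np.array(proj(S,(.5987+c*x-s*y,.298+s*x+c*y,z)));print(nm,((p-[u0,v0]+.5)*3.96+[396,0]).round(0))
# gauge refined
T=get_image("top")
g=[(im,mask("gauge",n,*proj(im,(.662,-.052,.06)))) for n,im in(("top",T),("side",S))]
G=GAUGE+[bx(-.029,.029,-.02,.02,.065,.099)]
print([m.sum() for _,m in g],fit(g,G,(.662,-.052,-.38),0),[fit([v],G,(.662,-.052,-.38),0) for v in g])
I=S["image"][:,:,::-1];u,v=map(int,proj(S,(.662,-.052,.07)));A=cv2.resize(I[v-30:v+30,u-30:u+30],(396,396),interpolation=2)
I=T["image"][:,:,::-1];u,v=map(int,proj(T,(.662,-.052,.09)));B=cv2.resize(I[v-20:v+20,u-20:u+20],(396,396),interpolation=2)
for b in(GAUGE[2],GAUGE[3]):
  for p,col in(((.6605,-.0505,-.39),(0,255,0)),):
    cc,ss=np.cos(p[2]),np.sin(p[2]);q=[((np.array(proj(T,(p[0]+cc*w[0]-ss*w[1],p[1]+ss*w[0]+cc*w[1],w[2])))-[u-20,v-20]+.5)*9.9).astype(int) for w in b]
    for i,j in((1,3),(3,7),(7,5),(5,1)):cv2.line(B,tuple(map(int,q[i])),tuple(map(int,q[j])),col,1)
cv2.imwrite("pics/g7.png",np.hstack([B,A]))
```

```text
tailL [661. 241.]
tailR [690. 222.]
tailLbot [671. 320.]
bound L [535. 156.]
plate nearL [631. 390.]
plate nearR [788. 276.]
[np.float64(325.0), np.float64(214.0)] (array([ 0.6592, -0.0497, -0.4307]), np.float64(1.361)) [(array([ 0.6575, -0.0492, -0.2432]), np.float64(0.167)), (array([ 0.6227,  0.0079, -0.972 ]), np.float64(2.348))]
```

View pics/g7.png

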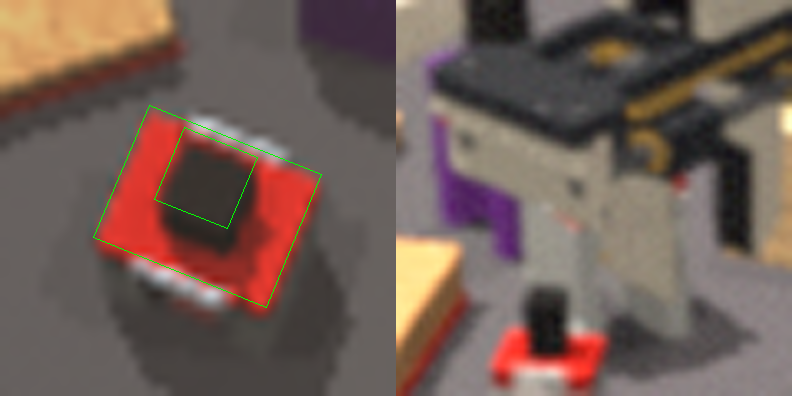

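The predicted tail corners (690,222) and (671,320) match the observed (690,225) and (675,312), so the blank is home. The green bar outline fits the large red gauge. Go to it at (0.660,-0.0505), yaw −22.3°.

```bash
python3 -m handwheel '[[0,0,-0.5,0,0,1],[0,0,-0.5,0,0,1],[0,0,0,0,0,1],[0,0,0,0,0,0.1]]' 0.55 >/dev/null
python3 -m handwheel '[[-0.826,-0.347,0,0,0,0],[-0.826,-0.347,0,0,0,0],[-0.826,-0.347,0,0,0,0],[-0.826,-0.347,0,0,0,0],[-0.826,-0.347,0,0,0,0],[-0.826,-0.347,0,0,0,0],[-0.826,-0.347,0,0,0,0],[-0.826,-0.347,0,0,0,0]]' >/dev/null
python3 -m handwheel '[[-0.826,-0.347,0,0,0,0],[-0.826,-0.347,0,0,0,0],[-0.826,-0.347,0,0,0,0],[-0.826,-0.347,0,0,0,0],[-0.826,-0.347,0,0,0,0],[0,0,0,0,0,0],[0,0,0,0,0,0],[0,0,0,0,0,0]]' >/dev/null
python3 d.py .660 -.0505 .106 157.7
```

```text
t 26.98 pos [ 0.6607 -0.0482  0.1836] psi 157.93 F [-0.7  0.6 -1. ] w 0.551 gf 0.0 j [ 0.37  0.61 -0.62  1.49  0.37  1.16  0.88]
shift units NOW [-0.015 -0.12   3.882] AFTER turn [-0.011 -0.119  3.882] turn units [ 0.003 -0.017  0.058]
```

```bash
python3 -m handwheel '[[0,-0.12,0.5,0,0,0],[0,0,0.7,0,0,0],[0,0,0.8,0,0,0],[0,0,0.8,0,0,0],[0,0,0.7,0,0,0],[0,0,0.38,0,0,0],[0,0,0,0,0,0],[0,0,0,0,0,0]]' >/dev/null
python3 d.py .660 -.0505 .106 157.7
python3 -m handwheel '[[0,0,0,0,0,0],[0,0,0,0,0,0],[0,0,0,0,0,0],[0,0,0,0,0,0],[0,0,0,0,0,0],[0,0,0,0,0,0]]' 0.1 40
python3 -m handwheel '[[0,0,-0.2,0,0,0],[0,0,-0.4,0,0,0],[0,0,-0.4,0,0,0],[0,0,0,0,0,0],[0,0,0,0,0,0]]'
python3 d.py .5574 .3052 .21 170.1
```

```text
t 27.65 pos [ 0.6602 -0.0509  0.1064] psi 157.87 F [0.3 0.8 1.6] w 0.55 gf 0.0 j [ 0.36  0.68 -0.59  1.57  0.42  1.02  0.84]
shift units NOW [0.018 0.016 0.019] AFTER turn [0.018 0.015 0.019] turn units [-0.    -0.008  0.041]
clock: 28.15
position: [0.6608, -0.0511, 0.107]
ee_rot: [0.604, 3.082, 0.0]
force: [1.2, 1.1, 3.0]
width: 0.283
gripper_force: 40.0
clock: 28.57
position: [0.6607, -0.0512, 0.1272]
ee_rot: [0.604, 3.082, 0.0]
force: [0.2, -0.6, -5.7]
width: 0.281
gripper_force: 40.0
t 28.57 pos [ 0.6607 -0.0512  0.1272] psi 157.83 F [ 0.2 -0.6 -5.7] w 0.281 gf 40.0 j [ 0.37  0.66 -0.6   1.55  0.41  1.06  0.85]
shift units NOW [11.505 14.554 -4.148] AFTER turn [ 8.154 16.666 -4.141] turn units [ 3.000e-03  1.500e-02 -3.067e+00]
```

```bash
python3 -m handwheel '[[0,0,-0.5,0,0,0],[0,0,-0.8,0,0,0],[0,0,-0.8,0,0,0],[0,0,-0.8,0,0,0],[0,0,-0.8,0,0,0],[0,0,-0.8,0,0,0],[0,0,-0.8,0,0,0],[0,0,-0.4,0,0,0]]' >/dev/null
python3 -m handwheel '[[0,0,0,0,0,-0.8],[0,0,0,0,0,-0.8],[0,0,0,0,0,-0.8],[0,0,0,0,0,-0.67],[0,0,0,0,0,0]]' >/dev/null
python3 -m handwheel '[[0.2,0.4,0,0,0,0],[0.4,0.83,0,0,0,0],[0.4,0.83,0,0,0,0],[0.4,0.83,0,0,0,0],[0.4,0.83,0,0,0,0],[0.4,0.83,0,0,0,0],[0.4,0.83,0,0,0,0],[0.4,0.83,0,0,0,0]]' >/dev/null
python3 -m handwheel '[[0.4,0.83,0,0,0,0],[0.4,0.83,0,0,0,0],[0.4,0.83,0,0,0,0],[0.4,0.83,0,0,0,0],[0.4,0.83,0,0,0,0],[0.4,0.83,0,0,0,0],[0.4,0.83,0,0,0,0],[0.4,0.83,0,0,0,0]]' >/dev/null
python3 -m handwheel '[[0.4,0.83,0,0,0,0],[0.4,0.83,0,0,0,0],[0.4,0.83,0,0,0,0],[0.4,0.83,0,0,0,0],[0.3,0.5,0,0,0,0],[0,0,0,0,0,0],[0,0,0,0,0,0],[0,0,0,0,0,0]]' 
python3 d.py .5573 .3052 .2 170.1
```

```text
clock: 31.65
position: [0.5584, 0.304, 0.2404]
ee_rot: [0.273, 3.129, -0.002]
force: [0.7, 0.0, -5.9]
width: 0.28
gripper_force: 40.0
t 31.65 pos [0.5584 0.304  0.2404] psi 170.04 F [ 0.7  0.  -5.9] w 0.28 gf 40.0 j [-0.12  0.54 -0.72  1.48  0.37  1.26  0.51]
shift units NOW [0.065 0.05  2.018] AFTER turn [0.064 0.048 2.018] turn units [-0.016  0.006 -0.015]
```

```bash
python3 -m handwheel '[[0.06,0.05,0.4,0,0,0],[0,0,0.6,0,0,0],[0,0,0.6,0,0,0],[0,0,0.6,0,0,0],[0,0,0.3,0,0,0],[0,0,0,0,0,0],[0,0,0,0,0,0],[0,0,0,0,0,0]]' >/dev/null
python3 d.py .5573 .3052 .117 170.1
python3 - <<'E'
from h import *
I=[]
for n in("top","side"):
    im=get_image(n);u,v=map(int,proj(im,(.56,.30,.08)));I.append(cv2.resize(im["image"][max(v-50,0):v+50,max(u-50,0):u+50,::-1],(396,396),interpolation=2))
cv2.imwrite("pics/g8.png",np.hstack(I))
E
```

```text
t 32.32 pos [0.5573 0.3066 0.1909] psi 170.12 F [-0.3  0.  -5.3] w 0.281 gf 40.0 j [-0.13  0.58 -0.71  1.55  0.4   1.16  0.48]
shift units NOW [-0.013 -0.07   3.696] AFTER turn [-0.014 -0.068  3.696] turn units [0.009 0.005 0.004]
```

View pics/g8.png

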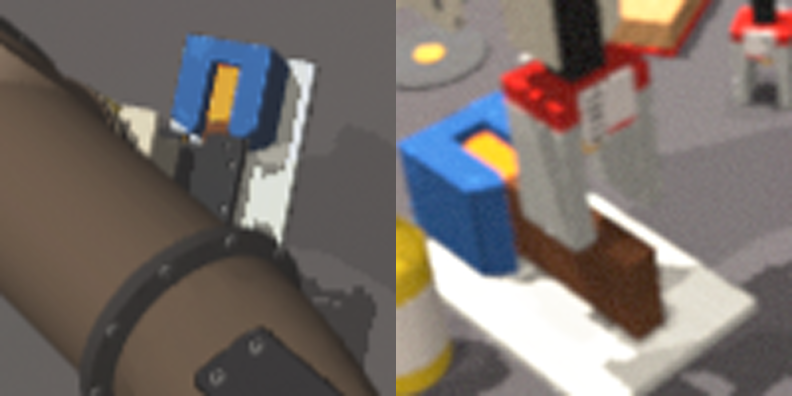

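The gauge hangs square over the blank; near leg bottom at side-crop (585,240) left of the blank, far leg behind at (650,190). Lower gently with force checks.

```bash
python3 -m handwheel '[[0,-0.07,0,0,0,0],[0,0,0.2,0,0,0],[0,0,0.2,0,0,0],[0,0,0.2,0,0,0],[0,0,0.2,0,0,0],[0,0,0.2,0,0,0],[0,0,0.2,0,0,0],[0,0,0,0,0,0]]' | sed -n '2p;4p'
python3 -m handwheel '[[0,0,0.2,0,0,0],[0,0,0.2,0,0,0],[0,0,0.2,0,0,0],[0,0,0,0,0,0]]' | sed -n '2p;4p'
python3 d.py .5573 .3052 .117 170.1
```

```text
position: [0.5564, 0.3045, 0.1653]
force: [-0.0, 0.1, -5.8]
position: [0.5564, 0.3045, 0.1535]
force: [-0.1, -0.1, -6.6]
t 33.42 pos [0.5564 0.3045 0.1535] psi 170.12 F [-0.1 -0.1 -6.6] w 0.277 gf 40.0 j [-0.14  0.62 -0.69  1.59  0.43  1.09  0.45]
shift units NOW [-0.039  0.045  1.823] AFTER turn [-0.037  0.044  1.823] turn units [-0.015 -0.013  0.004]
```

Legs have passed the blank's top with no contact. Continue down.

```bash
python3 -m handwheel '[[0,0,0.2,0,0,0],[0,0,0.2,0,0,0],[0,0,0.2,0,0,0],[0,0,0.2,0,0,0],[0,0,0.2,0,0,0],[0,0,0.2,0,0,0],[0,0,0.2,0,0,0],[0,0,0,0,0,0]]' | sed -n '2p;4p'
python3 -m handwheel '[[0,0,0.1,0,0,0],[0,0,0.1,0,0,0],[0,0,0.06,0,0,0],[0,0,0.04,0,0,0],[0,0,0,0,0,0]]' | sed -n '2p;4p'
python3 d.py .5573 .3052 .117 170.1
```

```text
position: [0.5566, 0.3047, 0.1256]
force: [-0.2, -0.5, -3.9]
position: [0.5568, 0.3049, 0.1205]
force: [-1.0, -1.2, -4.3]
t 34.5 pos [0.5568 0.3049 0.1205] psi 170.12 F [-1.  -1.2 -4.3] w 0.278 gf 40.0 j [-0.15  0.65 -0.68  1.63  0.46  1.03  0.43]
shift units NOW [-0.021  0.018  0.173] AFTER turn [-0.021  0.018  0.173] turn units [0.001 0.001 0.004]
```

```bash
for i in 1 2 3 4; do python3 -m handwheel '[[0,0,0.05,0,0,0],[0,0,0,0,0,0]]' | sed -n '2p;4p'; done
```

```text
position: [0.5568, 0.3049, 0.1195]
force: [0.2, -0.1, -4.1]
position: [0.5568, 0.3049, 0.1184]
force: [-0.8, 0.7, -4.1]
position: [0.5568, 0.3049, 0.1174]
force: [1.0, 0.7, -3.8]
position: [0.5569, 0.305, 0.117]
force: [-1.1, -1.7, 1.3]
```

Contact on the plate at z = 0.117, as predicted. Release, rise, and check.

```bash
python3 -m handwheel '[[0,0,0.02,0,0,0],[0,0,0,0,0,0],[0,0,0,0,0,0]]' | sed -n '2p;4p'
python3 -m handwheel '[[0,0,0,0,0,0],[0,0,0,0,0,0],[0,0,0,0,0,0],[0,0,0,0,0,0],[0,0,0,0,0,0]]' 0.6 | sed -n '2p;4p'
python3 -m handwheel '[[0,0,-0.3,0,0,0],[0,0,-0.5,0,0,0],[0,0,-0.8,0,0,0],[0,0,-0.9,0,0,0],[0,0,-0.9,0,0,0],[0,0,-0.9,0,0,0],[0,0,-0.9,0,0,0],[0,0,-0.9,0,0,0]]' >/dev/null
python3 -m handwheel '[[0,-0.9,0,0,0,0],[0,-0.9,0,0,0,0],[0,-0.9,0,0,0,0],[0,-0.9,0,0,0,0],[0,-0.9,0,0,0,0],[0,-0.9,0,0,0,0],[0,-0.9,0,0,0,0],[0,-0.9,0,0,0,0]]' >/dev/null
python3 -m handwheel '[[0,-0.9,0,0,0,0],[0,-0.9,0,0,0,0],[0,-0.9,0,0,0,0],[0,-0.9,0,0,0,0],[0,-0.9,0,0,0,0],[0,0,0,0,0,0],[0,0,0,0,0,0],[0,0,0,0,0,0]]'
python3 - <<'E'
from h import *
I=[]
for n in("top","side"):
    im=get_image(n);u,v=map(int,proj(im,(.57,.30,.06)));I.append(cv2.resize(im["image"][max(v-50,0):v+50,max(u-50,0):u+50,::-1],(396,396),interpolation=2))
    for p in [r for r in place_of("gauge",n)]:
        q=np.array(p["point"])*[512,384];print(n,round(p["score"],2),atz(im,*q,.01).round(3))
cv2.imwrite("pics/g9.png",np.hstack(I))
E
```

```text
position: [0.5569, 0.305, 0.117]
force: [-2.6, -2.2, 5.8]
position: [0.5569, 0.3049, 0.1161]
force: [-0.2, 0.2, 0.2]
clock: 37.83
position: [0.5168, 0.0752, 0.2389]
ee_rot: [0.27, 3.129, 0.001]
force: [0.3, 0.2, -0.4]
width: 0.6
gripper_force: 0.0
top 0.91 [ 0.765 -0.111  0.01 ]
top 0.66 [0.608 0.3   0.01 ]
top 0.62 [0.558 0.31  0.01 ]
top 0.62 [0.614 0.06  0.01 ]
top 0.24 [0.622 0.303 0.01 ]
side 0.87 [0.557 0.299 0.01 ]
side 0.78 [0.602 0.067 0.01 ]
side 0.61 [ 0.747 -0.108  0.01 ]
side 0.51 [ 0.397 -0.055  0.01 ]
```

View pics/g9.png

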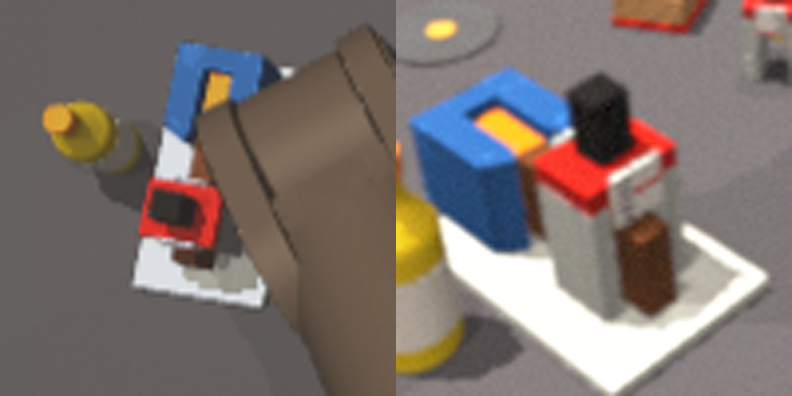

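The gauge stands square astride the blank with its legs on the plate (post at side-crop (600,115)). The blank is still home in the slot and the arm is clear.

```bash
python3 -c "
from cell import sign_off
print(sign_off())"
```

```text
the job is handed in; nothing more can be done
None
```

The job is handed in at about 38 s: the blank is home against the stop in the checking block and the red gauge stands square astride it, judged from the last pictures and contact forces (the foot reading itself could not be read and no verdict was returned).

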